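Present the next canister to the bar-code scanner

ROBOT

A 6-joint arm with a two-finger parallel gripper is mounted at the origin on a cart in front of the work surface, level with it; the furniture and walls round the work are solid. World frame = base frame: x ahead of the robot, y to its left, z up, the work surface at z = 0. Lengths are in m, angles in rad, forces in N, time in s.
With the tool pointing down it reaches from about 0.35 to 0.975 m from the base axis. Payload 4.9 kg.
Tool frame: the origin (TCP) lies at the very end of the fingers, on their centre line; the grasp point (between the pads) lies 19 mm behind it (ctrl.pinch_z is the distance from the TCP to the grasp point, in m); z points along the fingers, y is the direction in which the jaws open and shut (so a half turn about z gives the same grasp; the last joint's range is limited). The gripper opens to 85 mm and grips with 20 to 120 N. Pads are 22 mm wide; open, the fingers measure 114 mm over their backs; the gripper's body (76 mm by 85 mm) begins 54 mm behind the grasp point. The pads swing forward as they close: fully open they stand 13 mm farther back than shut.
Start: joints at [1.089, 0.053, 1.613, -0, 1.476, -0.119], TCP at [0.222, 0.584, 0.231] pointing down, gripper open.
Joint ranges: [-3.01, 3.01], [-1.01, 2.22], [0.06, 2.58], [-1.02, 4.17], [0.09, 2.62], [-3.14, 3.14]. Speed limits (rad/s): [2.57, 2.57, 3.14, 3.14, 3.14, 3.14].

INTERFACE

Orientations are given as a rotation vector (axis times angle).
In Python, from station import ctrl gives the robot as it stands.
- The arm moves only by the tool carry_out, never from a script. Its argument "series" is a list of rows, each a list of 7 numbers: the shift along the world's x, y, z each as a share of 0.025 m, from -1 to 1, then the turn, a rotation vector about the world's x, y, z each as a share of 0.1 rad, from -1 to 1, then the opening, from 0 (shut) to 1 (fully open). A call has 1 to 12 rows; each row shifts and turns the commanded pose from where the row before left it; what a row does not reach is not made up. A row lasts 1/10 s, in which the tool goes at most 50 mm and 8.59 degrees, less where a joint would pass 70% of its speed; a pose out of reach is approached as far as the arm can. A call with a number of a shift or a turn outside -1 to 1 is refused whole. A call with a gripper value outside its range is refused whole. The fingers move at their own pace and stop on an object; "grip_force" is the grip in N (left out, the last holds). Time passes only in rows, so rows that do not move let the fingers close. It gives the time, the measured TCP pose, the force and the opening at its end, in the units of the state.
- ctrl.get_obs(): the state, without advancing time (a new reading comes with each control period).
- ctrl.get_image(name): name is "side" or "top"; returns a dict with "frame" (420x560x3 uint8, blue, green, red), "fx", "fy", "cx", "cy" (pixels), "R" (3x3) and "t" (3): a world point X has camera coordinates R X + t. Camera axes: x right, y down, z forward; pixel columns grow to the right and rows downward; lengths in m; the calibration is good to about 2 mm. A picture is of the moment at which its call begins. There is no depth.
- ctrl.finish_job(): hands the job in, once; it reports no verdict.
Trained networks look in a picture, given as the dict that the camera call returned (one of the last four; its "shot" number tells which), for a name from the list of things; names that differ only in an ending like _2 or _b are one class to them, and where a whole thing is asked for, a point or a joint stands for the part that bears it (a point fixed in the world has none). Each returns a list of dicts, best first, with "p" (0 to 1); they miss things now and then, are a little off and sometimes report something else, mostly with a low value. They report only what shows in the picture. A call takes as long as a camera call. They do not tell look-alikes from the thing itself.
- ctrl.trace(picture, name): "mask" (420x560 bool, what is visible of it) and "rect" ([left, top, width, height] as shares, 0 to 1, of the picture: columns of its width, rows of its height, round what is visible of it).
- ctrl.mark_of(picture, name): "position" ([column, row] as shares, 0 to 1, of the picture: columns of its width, rows of its height: a listed point, or the origin of a listed thing).
The state is a dict: "t": time; "q": joint angles; "dq": joint speeds; "effort": joint torques, N m; "tool_pos": TCP position; "tool_rot": TCP orientation; "contact_force": force on the tool from outside, world axes, zero at the start; "wrist_torque": the same for the moment, N m; "opening": finger opening in m.
Only numpy, scipy, OpenCV 4.12 (cv2) and the standard library are available. Lean on these libraries where they do the work, as an engineer would, in place of code of your own. Each camera call takes 0.05 s, during which the arm holds its last target.

TASK

The short canister in the round nest of the scan station is done: stand it upright in a free spot of the low wooden tray, beside the one that is already there. Then take the tall canister from the sloping rack and stand it down into the nest, turned so that the bar-code label on its side squarely faces the scanner's window, and let go. Last, flip the station's toggle switch over to the scanner's side so that it snaps across and stays; leave the other canisters and the loose things on the bench where they are.

Things in the scene. Friction and masses are not known exactly. Their poses are not given: they have to be found in the camera images.
- tall_canister: Kraft-board canister, closed cylinder 120 mm tall, 60 mm across, metal lid, 0.22 kg. Origin: centre of its underside; z up its axis. On its +x side a white label with a bar code; a 14 mm paper strip runs from it over the lid's edge. The only tall one. At the start it stands in one of the rack's three lanes, square to the sloping floor, its axis 25 degrees from vertical, its label facing any way.
- tall_canister_label (a point): point on the tall canister's side at the middle of its label: 30 mm from the axis along the canister's +x, 57 mm above its underside.
- short_canister_d: Kraft-board canister, closed cylinder 80 mm tall, 60 mm across, metal lid, 0.15 kg. Origin: centre of its underside; z up its axis. On its +x side a white label with a bar code; a 14 mm paper strip runs from it over the lid's edge. The scanned one: it stands upright in the station's nest at the start.
- scan_station: Fixed station on a plate 210 x 200 mm, 10 mm thick. Origin: on the bench under the nest's centre; x points from nest to scanner, z up. Nest: black ring, 66 mm inside, 77 mm outside, top at z = 18 mm. Scanner: grey block 92 mm wide from x = 83 to 152 mm, 124 mm high, its dark window facing the nest. Switch box 74 x 50 mm, top at z = 52 mm, centred at x = 30, y = -108 mm.
- nest (a point): centre of the nest's floor, on top of the plate (10 mm above the bench); axes as the station's: x points at the scanner's window. A canister stands on this floor inside the ring with 3 mm play all round.
- scanner_window (a point): centre of the scanner's window, 94 mm from the nest's centre along the station's x, 76 mm above the bench.
- scan_switch (a joint): Toggle of the switch box, rad: 0 = off, its steel bat (52 mm long, 11 mm thick) leans 0.4 rad from upright to the front, away from the scanner; 0.8 = on, leaning as far to the scanner's side (station's +x). Pivot at the station's x = 30, y = -108, z = 54 mm, axis along the station's y. A spring throws it to the nearer stop: past 0.4 it snaps over. It takes about 2 N at the tip.
- scan_switch_tip (a point): centre of the ball at the tip of the switch's bat; its axes turn with the bat.
- pick_rack: Fixed plywood rack, three lanes 82 mm apart. Origin: middle of the sloping floor, 60 mm above the bench; y across the lanes, x uphill, z square to the floor, 25 degrees from vertical, leaning to the rack's front. Square to the floor: front lip 26 mm high, dividers 25 mm, side cheeks 40 mm, board behind 48 mm. A canister comes free drawn up along its axis by 50 mm.
- done_tray: fixed open wooden tray for scanned canisters, 100 x 252 mm outside, 36 mm high, walls and floor 7 mm, so 86 x 238 mm inside. Origin: underside's centre; y along its length, z up. It stands to one side of the station and the rack to the other; which is which varies.
- short_canister_c: Kraft-board canister, closed cylinder 80 mm tall, 60 mm across, metal lid, 0.15 kg. Origin: centre of its underside; z up its axis. On its +x side a white label with a bar code; a 14 mm paper strip runs from it over the lid's edge. An earlier one: it stands upright in the tray, somewhere along its length, and stays there.
- short_canister_a: Kraft-board canister, closed cylinder 80 mm tall, 60 mm across, metal lid, 0.15 kg. Origin: centre of its underside; z up its axis. On its +x side a white label with a bar code; a 14 mm paper strip runs from it over the lid's edge. Not wanted: it stands in a lane of the rack, leaning as the tall one does, and stays there.
- short_canister_b: Kraft-board canister, closed cylinder 80 mm tall, 60 mm across, metal lid, 0.15 kg. Origin: centre of its underside; z up its axis. On its +x side a white label with a bar code; a 14 mm paper strip runs from it over the lid's edge. Not wanted: it stands in a lane of the rack, leaning as the tall one does, and stays there.
- tape_measure: bystander: loose tape measure 68 x 71 x 35 mm, origin at the centre of its underside.
- kraft_box_2: bystander: loose small kraft box 50 x 66 x 46 mm, origin at the centre of its underside.
- label_roll: bystander: loose upright roll of labels, 66 mm across and 60 mm high, origin at the centre of its underside.
Things that resemble listed ones, but are neither listed nor needed, are in the scene too. Leave any green look-alike of the short_canister_d alone.

How it is judged:
On the way, in this order (a step that is already met when the one before it is completed fails the run):
1. the scanned short canister stands upright in the tray, let go (x of short_canister_d in the frame of done_tray between -0.02 and 0.02 m and y of short_canister_d in the frame of done_tray between -0.1 and 0.1 m and z of short_canister_d in the frame of done_tray between 0.003 and 0.012 m and angle between short_canister_d's own z axis and vertical below 0.08 rad and contact force between the fingers and short_canister_d below 0.1 N and linear speed of short_canister_d below 0.03 m/s), for 0.2 s.
2. the tall canister stands down in the nest with its label facing the scanner's window, let go (horizontal distance between tall_canister and nest below 0.006 m and z of tall_canister in the frame of nest between -0.003 and 0.004 m and angle between tall_canister's own z axis and vertical below 0.06 rad and x of tall_canister_label in the frame of nest above 0.022 m and y of tall_canister_label in the frame of nest between -0.0105 and 0.0105 m and contact force between the fingers and tall_canister below 0.1 N and linear speed of tall_canister below 0.03 m/s), for 0.2 s.
3. the toggle switch has snapped over to the scanner's side (value of joint scan_switch above 0.7 rad), for 0.2 s.
At the end, for the whole second after the job is handed in: Short scanned canister upright on the tray's floor; tall one upright on the nest's floor within 6 mm of its centre, label turned to the window within about 18 degrees; switch over on the scanner's side (above 0.7 rad); both canisters let go and at rest (all of step 1 and all of step 2 and value of joint scan_switch above 0.7 rad); the robot touches nothing.
It fails at once if another canister or a loose thing of the bench is shifted by more than 30 mm (distance of any of short_canister_a, short_canister_b, short_canister_c, tape_measure, kraft_box_2, label_roll from where it was at the start of the episode above 0.03 m).
It fails at once if a canister is tipped over (angle between any of tall_canister, short_canister_d's own z axis and vertical above 1.05 rad).
It also fails if it takes over 67 s, if anything falls off the work surface, if the arm or the gripper's body presses on something with over 40 N, if the wrist force passes 120 N, or if a joint passes its speed limit or range.

## Working session

There is one attempt and no reset: what is moved stays moved. The work goes in short steps, Python scripts to look and compute and a tool call to move; the robot and the scene stay as the last step left them, time stands still between calls to the robot, and variables do not carry over. Pictures are saved under pics/ and viewed, and the job is handed in when it is done.

Besides the shell and the picture viewer there is one more tool, called after "Request:" by a JSON object that holds its "fn" and its "kwargs". carry_out: Moves the arm, as the interface text tells. Shift numbers are shares of 0.025 m and turn numbers shares of 0.1 rad, none past 1 either way. Its arguments: {"type":"object","properties":{"series":{"type":"array"},"grip_force":{"type":"number"}},"required":["series"]}

```bash
ls; mkdir -p pics
cat > h.py <<'E'
import numpy as np, cv2, pickle
from station import ctrl
def snap(n,tag):
    p=ctrl.get_image(n); cv2.imwrite(f'pics/{tag}.png',p['frame']); pickle.dump(p,open(f'pics/{tag}.pkl','wb')); return p
def proj(p,X):
    c=np.array(p['R'])@np.array(X)+np.array(p['t']); return np.array([p['fx']*c[0]/c[2]+p['cx'],p['fy']*c[1]/c[2]+p['cy']])
def ray(p,uv):
    R=np.array(p['R']);t=np.array(p['t']); o=-R.T@t
    d=R.T@np.array([(uv[0]-p['cx'])/p['fx'],(uv[1]-p['cy'])/p['fy'],1]); return o,d/np.linalg.norm(d)
def atz(p,uv,z):
    o,d=ray(p,uv); return o+d*(z-o[2])/d[2]
def tri(ps,uvs):
    A=np.zeros((3,3));b=np.zeros(3);
    for p,uv in zip(ps,uvs):
        o,d=ray(p,uv);M=np.eye(3)-np.outer(d,d);A+=M;b+=M@o
    X=np.linalg.solve(A,b); return X,[np.linalg.norm(proj(p,X)-uv) for p,uv in zip(ps,uvs)]
E
python3 - <<'E'
from h import *
for n in ['side','top']:
    p=snap(n,n+'0'); print(n,p['shot'],'cam at',-np.array(p['R']).T@p['t'],p['fx'])
    for k in ['tall_canister','tall_canister_label','short_canister_d','scan_station','nest','scanner_window','scan_switch','scan_switch_tip','pick_rack','done_tray','tape_measure','kraft_box_2','label_roll']:
        try:
            print(k,[(np.round(np.array(m['position'])*[560,420],1).tolist(),round(m['p'],2)) for m in ctrl.mark_of(p,k)][:6])
        except Exception as e: print(k,e)
print(ctrl.get_obs()); print(ctrl.pinch_z)
E
```

```text
pics
side 1 cam at [0.55815632 1.2022301  1.14474557] 497.22342394839615
tall_canister []
tall_canister_label [([289.1, 295.2], 0.73)]
short_canister_d [([272.2, 164.3], 0.85), ([322.0, 256.0], 0.81), ([285.7, 240.5], 0.8), ([276.0, 324.4], 0.7), ([275.2, 277.3], 0.68), ([309.8, 201.6], 0.56)]
scan_station [([287.9, 242.0], 0.75), ([271.0, 164.7], 0.68)]
nest [([288.9, 240.1], 0.81)]
scanner_window [([256.8, 228.0], 0.88), ([287.8, 240.3], 0.51), ([236.2, 160.9], 0.17)]
scan_switch it knows: done_tray, kraft_box, label_roll, nest, pick_rack, scan_station, scan_switch_tip, scanner_window, short_canister, tall_canister, tall_canister_label, tape_measure
scan_switch_tip [([282.4, 198.5], 0.49)]
pick_rack [([274.4, 298.6], 0.96), ([274.0, 164.5], 0.62), ([233.5, 188.7], 0.4), ([274.6, 277.7], 0.28)]
done_tray [([273.7, 173.9], 0.79), ([233.5, 188.4], 0.17)]
tape_measure [([323.5, 189.2], 0.48)]
kraft_box_2 []
label_roll [([237.4, 163.6], 0.65)]
top 2 cam at [0.3290931  0.0079343  1.58450691] 532.1271714569763
tall_canister [([151.1, 204.9], 0.85)]
tall_canister_label [([143.4, 215.4], 0.
[... 723 characters left out ...]
roll [([398.4, 156.4], 0.59)]
{'t': 1.3, 'q': array([ 1.08899837e+00,  5.27020107e-02,  1.61288984e+00,  1.35134967e-05,
        1.47600767e+00, -1.19029285e-01]), 'dq': array([-0.00025471,  0.00174948,  0.00070808,  0.00084772,  0.00111923,
       -0.0008136 ]), 'effort': array([-1.21321718e-03, -3.93671679e+01, -3.70459378e+01, -1.57442905e-04,
        3.73291741e-04,  1.55306049e-05]), 'tool_pos': array([0.22179571, 0.5843043 , 0.2313084 ]), 'tool_rot': array([-5.66715503e-01, -3.09003955e+00,  4.06250817e-06]), 'contact_force': array([-0.54356453,  0.41009625, -0.36874966]), 'wrist_torque': array([-7.83829503e-05, -1.10808202e-02, -9.71451470e-02]), 'opening': 0.08544433112695139}
0.0187
```

Run:
```python
import cv2
a=cv2.imread('pics/side0.png');b=cv2.imread('pics/top0.png')
cv2.imwrite('pics/side0c.png',cv2.resize(a[130:355,190:390],None,fx=2.66*1.0,fy=2.66,interpolation=cv2.INTER_CUBIC))
cv2.imwrite('pics/top0c.png',cv2.resize(b[120:300,90:430],None,fx=2.35,fy=2.35,interpolation=cv2.INTER_CUBIC))
```

```text
(no output)
```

View pics/side0c.png

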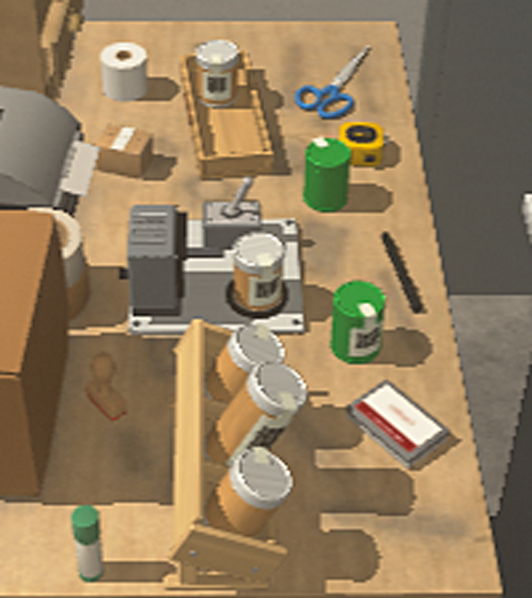

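View pics/top0c.png

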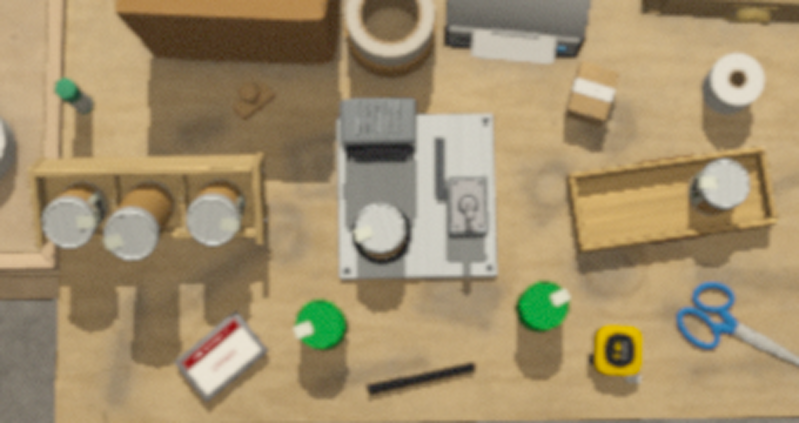

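View pics/top0.png

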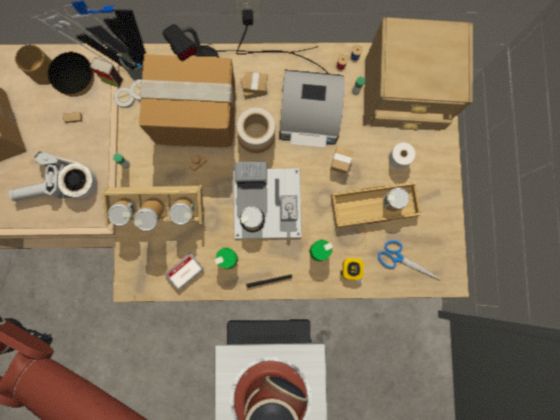

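```bash
cat > m.py <<'E'
from h import *
out={}
for n in ['side','top']:
    p=snap(n,n+'1')
    out[n]={}
    for k in ['tall_canister','short_canister_d','scan_station','pick_rack','done_tray','kraft_box_2','tape_measure','label_roll']:
        r=ctrl.trace(p,k)
        out[n][k]=[(m['p'],np.array(m['mask']),m['rect']) for m in r]
        print(n,k,[(round(m['p'],2),np.round(np.array(m['rect'])*[560,420,560,420]).astype(int).tolist(),int(np.array(m['mask']).sum())) for m in r][:7])
pickle.dump(out,open('pics/masks.pkl','wb'))
E
python3 m.py
python3 - <<'E'
from h import *
s=pickle.load(open('pics/side1.pkl','rb'));t=pickle.load(open('pics/top1.pkl','rb'))
def T(n,a,b): print(n,*tri([s,t],[np.array(a),np.array(b)]))
T('nest',[288.9,240.1],[250.6,219.3])
T('label',[289.1,295.2],[143.4,215.4])
T('window',[256.8,228],[247.8,183.8])
T('tip',[282.4,198.5],[291.6,212.1])
T('rack',[274.4,298.6],[156.1,204])
T('tray',[273.7,173.9],[372,206.2])
T('c?',[272.2,164.3],[392.4,206.4])
T('d?',[285.7,240.5],[249.6,222.7])
E
```

```text
side tall_canister [(0.93, [267, 266, 40, 38], 879)]
side short_canister_d [(0.97, [278, 217, 17, 30], 499), (0.9, [268, 298, 32, 35], 745), (0.86, [305, 180, 14, 30], 437), (0.85, [268, 251, 26, 31], 495), (0.68, [312, 237, 23, 32], 549), (0.56, [266, 143, 17, 28], 382)]
side scan_station [(0.76, [235, 194, 72, 65], 2599)]
side pick_rack [(0.73, [251, 250, 49, 102], 1997)]
side done_tray [(0.84, [257, 151, 40, 49], 985)]
side kraft_box_2 [(0.65, [224, 176, 24, 23], 340), (0.53, [260, 151, 36, 45], 1066)]
side tape_measure [(0.51, [317, 175, 18, 18], 261)]
side label_roll [(0.62, [226, 144, 20, 21], 338)]
top tall_canister [(0.93, [131, 196, 36, 36], 736), (0.67, [341, 260, 26, 24], 460)]
top short_canister_d [(0.86, [173, 194, 22, 28], 533), (0.8, [110, 195, 28, 32], 571), (0.78, [385, 190, 25, 20], 445), (0.76, [217, 248, 21, 21], 388), (0.7, [310, 239, 22, 23], 409), (0.33, [331, 148, 20, 26], 431)]
top scan_station [(0.8, [238, 163, 63, 75], 4403)]
top pick_rack []
top done_tray [(0.97, [330, 182, 89, 44], 2481)]
top kraft_box_2 []
top tape_measure [(0.67, [338, 259, 28, 25], 469
[... 198 characters left out ...]
np.float64(0.9003938864992665), np.float64(0.859062229700152)]
window [0.61107708 0.0572934  0.07819012] [np.float64(0.41565648079248896), np.float64(0.4543186832451456)]
tip [ 0.5270624  -0.06650739  0.09530692] [np.float64(0.1728490338646272), np.float64(0.20260867581085396)]
rack [0.55752806 0.32278508 0.0597977 ] [np.float64(0.7830769497719358), np.float64(0.7486434571779833)]
tray [ 0.55409839 -0.31206827  0.01309348] [np.float64(0.5051350726564201), np.float64(0.6401733666628863)]
c? [ 0.55635369 -0.37409819  0.01242959] [np.float64(1.3965054003678459), np.float64(1.8119609200042235)]
d? [0.5124021  0.05391424 0.01783114] [np.float64(1.7798799350900607), np.float64(1.9402303392764202)]
```

```bash
cat > fit.py <<'E'
from h import *
from scipy.optimize import minimize
s=pickle.load(open('pics/side1.pkl','rb'));t=pickle.load(open('pics/top1.pkl','rb'))
def grad(p):
    g=cv2.cvtColor(p['frame'],cv2.COLOR_BGR2LAB).astype(np.float32)
    g=cv2.GaussianBlur(g,(0,0),1.0)
    m=sum((cv2.Sobel(g[:,:,i],cv2.CV_32F,1,0)**2+cv2.Sobel(g[:,:,i],cv2.CV_32F,0,1)**2) for i in range(3))
    return np.sqrt(m)
def projN(p,X):
    c=X@np.array(p['R']).T+np.array(p['t']); return np.stack([p['fx']*c[:,0]/c[:,2]+p['cx'],p['fy']*c[:,1]/c[:,2]+p['cy']],1)
def samp(G,uv):
    return cv2.remap(G,uv[:,0].astype(np.float32).reshape(-1,1),uv[:,1].astype(np.float32).reshape(-1,1),cv2.INTER_LINEAR).ravel()
def seg(a,b,n=30): 
    l=np.linspace(0,1,n)[:,None]; return np.array(a)*(1-l)+np.array(b)*l
def rect(x0,x1,y0,y1,z):
    c=[(x0,y0,z),(x1,y0,z),(x1,y1,z),(x0,y1,z)]
    return np.vstack([seg(c[i],c[(i+1)%4]) for i in range(4)])
def circ(r,z,n=60):
    a=np.linspace(0,2*np.pi,n,endpoint=False); return np.stack([r*np.cos(a),r*np.sin(a),0*a+z],1)
def rz(a): c,s_=np.cos(a),np.sin(a); return np.array([[c,-s_,0],[s_,c,0],[0,0,1]])
def overlay(p,Xs,box,f,name):
    x0,y0,x1,y1=box
    im=cv2.resize(p['frame'][y0:y1,x0:x1],None,fx=f,fy=f,interpolation=cv2.INTER_CUBIC)
    for X,col in Xs:
        for u,v in projN(p,X): cv2.circle(im,(int((u-x0+.5)*f),int((v-y0+.5)*f)),1,col,-1)
    cv2.imwrite('pics/'+name+'.png',im)
E
cat > fst.py <<'E'
from fit import *
M=np.vstack([rect(.083,.152,-.046,.046,.124),rect(-.007,.067,-.133,-.083,.052)])
Gs,Gt=grad(s),grad(t)
def W(v,X): return X@rz(v[2]).T+np.array([v[0],v[1],0])
def cost(v): return -(np.minimum(samp(Gt,projN(t,W(v,M))),150).mean()+np.minimum(samp(Gs,projN(s,W(v,M))),150).mean())
best=None
for x in np.arange(.495,.53,.004):
  for y in np.arange(.04,.07,.004):
    for a in np.arange(-.06,.08,.02):
      c=cost((x,y,a))
      if best is None or c<best[0]: best=(c,(x,y,a))
r=minimize(cost,best[1],method='Nelder-Mead',options=dict(initial_simplex=[np.array(best[1])+d for d in ([0,0,0],[.003,0,0],[0,.003,0],[0,0,.02])]))
print(best,r.x,r.fun); v=r.x
# lid of d
L=circ(.030,.090)
def cl(xy): 
    X=L+np.array([*xy,0]); return -(samp(Gt,projN(t,X)).mean()+samp(Gs,projN(s,X)).mean())
b=min(((cl((x,y)),(x,y)) for x in np.arange(.49,.535,.001) for y in np.arange(.035,.075,.001)))
print('lid d',b)
N=circ(.0385,.018)
overlay(t,[(W(v,M),(0,0,255)),(W(v,N),(0,255,255)),(L+np.array([*b[1],0]),(255,0,0))],(225,155,310,245),6,'ov_t')
overlay(s,[(W(v,M),(0,0,255)),(W(v,N),(0,255,255)),(L+np.array([*b[1],0]),(255,0,0))],(230,185,315,265),6,'ov_s')
E
python3 fst.py
```

```text
(np.float32(-213.05734), (np.float64(0.515), np.float64(0.047999999999999994), np.float64(0.020000000000000018))) [0.51502915 0.04812304 0.02771017] -215.3372802734375
lid d (np.float32(-411.74872), (np.float64(0.516), np.float64(0.048000000000000015)))
```

View pics/ov_t.png

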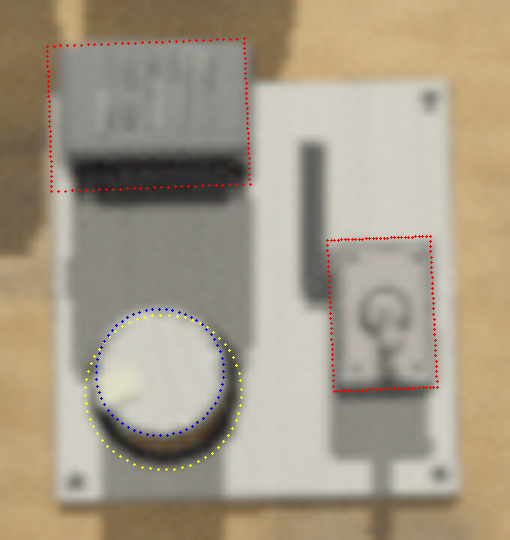

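View pics/ov_s.png

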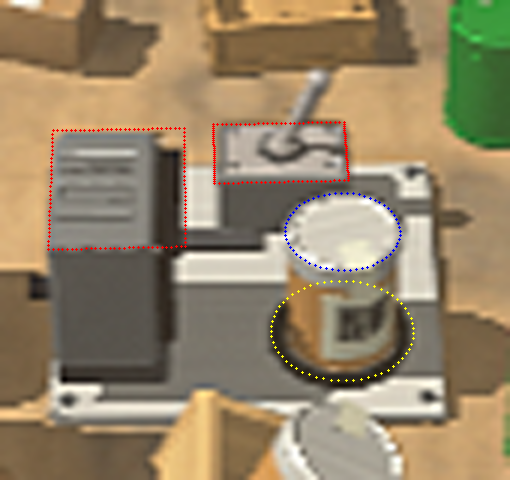

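```bash
cat > f2.py <<'E'
from fit import *
Gs,Gt=grad(s),grad(t)
def run(M,W,starts,step,clip=200,gs=(1,1)):
    def cost(v):
        X=W(v,M); return -(gs[0]*np.minimum(samp(Gt,projN(t,X)),clip).mean()+gs[1]*np.minimum(samp(Gs,projN(s,X)),clip).mean())
    b=min((cost(v),tuple(v)) for v in starts)
    r=minimize(cost,b[1],method='Nelder-Mead',options=dict(initial_simplex=[np.array(b[1])]+[np.array(b[1])+np.eye(len(step))[i]*step[i] for i in range(len(step))]))
    return r.x,r.fun
import itertools
W2=lambda v,X: X@rz(v[2]).T+np.array([v[0],v[1],0])
tray=np.vstack([rect(-.05,.05,-.126,.126,.036),rect(-.043,.043,-.119,.119,.036)])
tv,f=run(tray,W2,itertools.product(np.arange(.54,.575,.005),np.arange(-.33,-.295,.005),np.arange(-.1,.16,.02)),[.003,.003,.02])
print('tray',tv,f)
L=circ(.03,.087)
Wc=lambda v,X: X+np.array([v[0],v[1],0])
cv,f=run(L,Wc,itertools.product(np.arange(.53,.60,.003),np.arange(-.42,-.34,.003)),[.002,.002]); print('c',cv,f, 'in tray',rz(tv[2]).T@np.r_[cv-tv[:2],0])
th=np.radians(25)
ups=lambda h: np.array([-np.sin(th),0,np.cos(th)])
R0=np.array([[np.cos(th),0,-np.sin(th)],[0,1,0],[np.sin(th),0,np.cos(th)]]) # cols: x uphill, y, z
def Wt(v,X): return (X@R0.T)@rz(v[2]).T+np.array([v[0],v[1],.060])
rack=np.vstack([seg((.0,.0,0),(.0,.0,0),1)])
# canisters: lid circles at heights in rack frame; share yaw and rack origin; lane y offset; x offset along slope unknown
def Wl(v,X):
    # v=(x,y,yaw,sx): three lids
    out=[]
    for k,h in ((-1,.08),(0,.12),(1,.08)):
        out.append(circ(.03,h)+np.array([v[3],k*.082,0]))
    return Wt(v,np.vstack(out))
rv,f=run(None,Wl,itertools.product(np.arange(.535,.58,.006),np.arange(.305,.345,.005),np.arange(-.08,.1,.02),[-.02,-.01,0,]),[.003,.003,.02,.005])
print('rack',rv,f)
def one(h,y0):
    # single lid free: x,y with yaw of rack, base height from floor at x offset
    def W(v,X): return (circ(.03,h)+np.array([v[0],v[1],0]))@R0.T@rz(rv[2]).T+np.array([rv[0],rv[1],.06])
    return run(None,W,itertools.product(np.arange(-.04,.03,.004),np.arange(y0-.015,y0+.015,.003)),[.002,.002])
for h,y0 in ((.08,-.082),(.12,0),(.08,.082)): print(h,one(h,y0))
pickle.dump((tv,cv,rv),open('pics/fit.pkl','wb'))
C=Wl(rv,None); Lc=L+np.array([*cv,0])
base=Wt(rv,np.vstack([circ(.03,0)+np.array([rv[3],k*.082,0]) for k in (-1,0,1)]))
overlay(t,[(C,(0,0,255)),(base,(0,255,255))],(100,180,210,240),7,'ovr_t')
overlay(s,[(C,(0,0,255)),(base,(0,255,255))],(240,240,320,340),6,'ovr_s')
overlay(t,[(W2(tv,tray),(0,0,255)),(Lc,(255,0,0))],(320,170,430,240),7,'ovt_t')
overlay(s,[(W2(tv,tray),(0,0,255)),(Lc,(255,0,0))],(240,130,320,210),6,'ovt_s')
E
python3 f2.py
python3 -c "
import cv2,numpy as np
a=[cv2.imread('pics/%s.png'%n) for n in('ovr_t','ovt_t','ovr_s','ovt_s')]
def st(a,b,ax):
    h=max(a.shape[0],b.shape[0]);w=max(a.shape[1],b.shape[1]);P=lambda i:cv2.copyMakeBorder(i,0,h-i.shape[0],0,w-i.shape[1],cv2.BORDER_CONSTANT)
    return np.concatenate([P(a),P(b)],ax)
cv2.imwrite('pics/A.png',cv2.resize(st(a[0],a[1],0),None,fx=.65,fy=.65));cv2.imwrite('pics/B.png',cv2.resize(st(a[2],a[3],1),None,fx=.8,fy=.8))"
```

```text
tray [ 0.55458349 -0.31267993  0.13625406] -231.23831176757812
c [ 0.5647858  -0.37115444] -316.19097900390625 in tray [ 0.00216499 -0.05931837  0.        ]
rack [ 5.54020447e-01  3.27206310e-01 -1.46468559e-02  5.31385671e-05] -221.02847290039062
0.08 (array([ 0.00408826, -0.08669539]), np.float64(-232.34115600585938))
0.12 (array([-0.00101653,  0.00160188]), np.float64(-229.31393432617188))
0.08 (array([-0.00051461,  0.08193265]), np.float64(-262.3304443359375))
```

View pics/A.png

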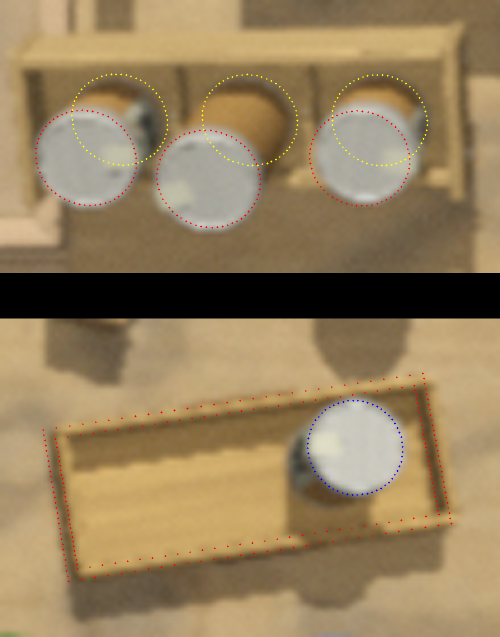

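View pics/B.png

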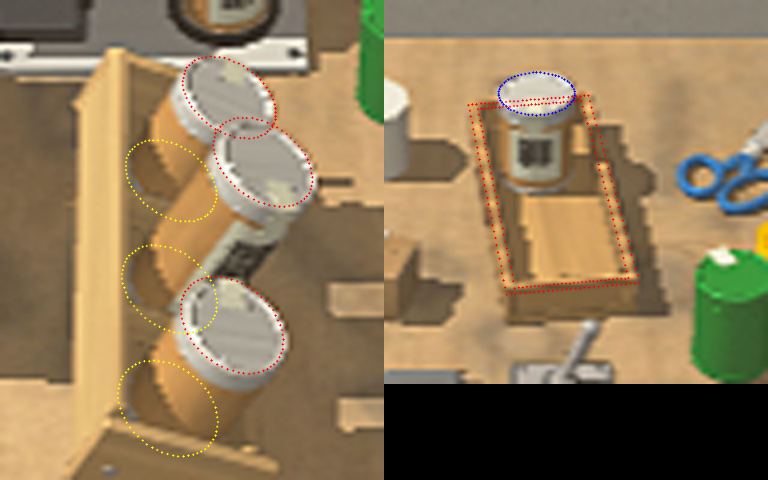

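```bash
cat > lid.py <<'E'
from fit import *
th=np.radians(25);yaw=0.015
R0=rz(yaw)@np.array([[np.cos(th),0,-np.sin(th)],[0,1,0],[np.sin(th),0,np.cos(th)]])
lc=np.array([.5024,.3296,.1683])
ims=[]
for p in (s,t):
    n=300; g=np.linspace(-.036,.036,n)
    A,B=np.meshgrid(g,g)   # columns: -y ; rows: -x  (as top view)
    X=lc+(-B.ravel()[:,None])*R0[:,0]+(-A.ravel()[:,None])*R0[:,1]
    uv=projN(p,X).astype(np.float32)
    im=cv2.remap(p['frame'],uv[:,0].reshape(n,n),uv[:,1].reshape(n,n),cv2.INTER_CUBIC)
    cv2.circle(im,(150,150),125,(0,0,255),1); 
    # bands: yellow-ness by angle r 15..27
    lab=cv2.cvtColor(im,cv2.COLOR_BGR2LAB).astype(float)[:,:,2]
    r=np.hypot(A,B);ang=np.arctan2(-A,-B)
    m=(r>.012)&(r<.026); w=np.clip(lab-np.median(lab[m])-3,0,None)*m
    print('strip heading deg',np.degrees(np.arctan2((w*np.sin(ang)).sum(),(w*np.cos(ang)).sum())), w.sum(), 'centroid',(w*-B).sum()/w.sum(),(w*-A).sum()/w.sum())
    ims.append(im)
cv2.imwrite('pics/lid.png',np.hstack(ims))
E
python3 lid.py
```

```text
strip heading deg 115.29427774993496 16884.0 centroid -0.008087099143555987 0.0173109940027526
strip heading deg 114.65957104760497 9837.0 centroid -0.00788704036327251 0.017383703531442106
```

View pics/lid.png

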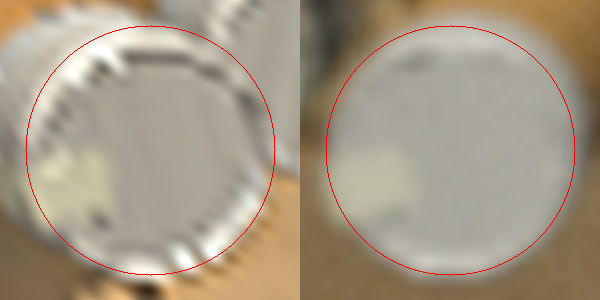

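Request:
{"fn": "carry_out", "kwargs": {"series": [[0.534,-0.975,0,0,0,0.164,1],[0.534,-0.975,0,0,0,0.164,1],[0.534,-0.975,0,0,0,0.164,1],[0.534,-0.975,0,0,0,0.164,1],[0.534,-0.975,0,0,0,0.164,1],[0.534,-0.975,0,0,0,0.164,1],[0.534,-0.975,0,0,0,0.164,1],[0.534,-0.975,0,0,0,0.164,1],[0.534,-0.975,0,0,0,0.164,1],[0.534,-0.975,0,0,0,0.164,1],[0.534,-0.975,0,0,0,0.164,1]], "grip_force": 40}}

```text
t: 3.3
tool_pos: [0.3691, 0.3152, 0.2315]
tool_rot: [0.285, 3.128, 0.0]
contact_force: [1.0, 0.1, 0.2]
opening: 0.0851
```

Request:
{"fn": "carry_out", "kwargs": {"series": [[0.534,-0.975,0,0,0,0.164,1],[0.534,-0.975,0,0,0,0.164,1],[0.534,-0.975,0,0,0,0.164,1],[0.534,-0.975,0,0,0,0.164,1],[0.534,-0.975,0,0,0,0.164,1],[0.534,-0.975,0,0,0,0.164,1],[0.534,-0.975,0,0,0,0.164,1],[0.534,-0.975,0,0,0,0.164,1],[0.534,-0.975,0,0,0,0.164,1],[0.534,-0.975,0,0,0,0.164,1],[0.534,-0.975,0,0,0,0.164,1],[0,0,0,0,0,0,1]]}}

```text
t: 4.5
tool_pos: [0.5165, 0.0457, 0.2314]
tool_rot: [0.008, 3.141, -0.001]
contact_force: [-0.2, 0.2, 0.3]
opening: 0.0852
```

Request:
{"fn": "carry_out", "kwargs": {"series": [[0,0.09,-1,0,0,0,1],[0,0,-1,0,0,0,1],[0,0,-1,0,0,0,1],[0,0,-1,0,0,0,1],[0,0,-1,0,0,0,1],[0,0,-0.8,0,0,0,1],[0,0,-0.8,0,0,0,1],[0,0,-0.72,0,0,0,1],[0,0,0,0,0,0,1]]}}

```text
t: 5.4
tool_pos: [0.5128, 0.0511, 0.0455]
tool_rot: [-0.002, -3.136, -0.001]
contact_force: [-0.4, -0.1, -0.2]
opening: 0.0853
```

Request:
{"fn": "carry_out", "kwargs": {"series": [[0,0,0,0,0,0,0],[0,0,0,0,0,0,0],[0,0,0,0,0,0,0],[0,0,0,0,0,0,0],[0,0,0,0,0,0,0],[0,0,0,0,0,0,0]]}}

```text
t: 6.0
tool_pos: [0.5168, 0.0504, 0.05]
tool_rot: [0.003, 3.139, 0.0]
contact_force: [0.5, 0.7, 6.2]
opening: 0.059
```

Run:
```python
from h import *
p=snap('side','g1'); cv2.imwrite('pics/g1c.png',cv2.resize(p['frame'][150:280,200:350],None,fx=4,fy=4,interpolation=cv2.INTER_CUBIC))
o=ctrl.get_obs(); print(o['tool_pos'],o['contact_force'],o['wrist_torque'],o['opening'])
```

```text
[0.51681034 0.05039034 0.05004273] [-0.51320262  0.55223307  5.83166956] [0.06260026 0.12783739 0.01381694] 0.05920805626390038
```

View pics/g1c.png

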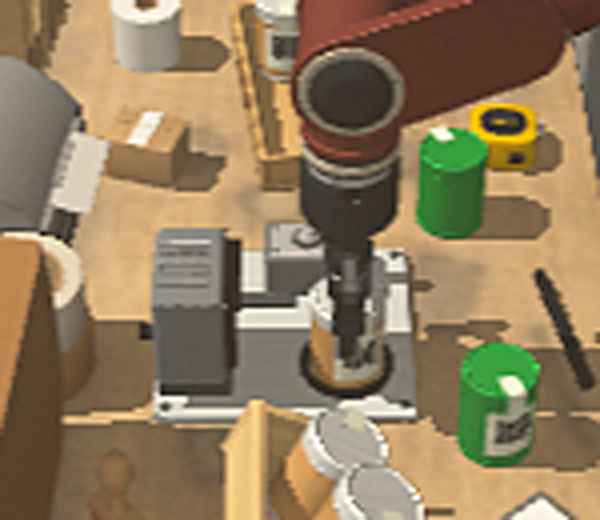

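Request:
{"fn": "carry_out", "kwargs": {"series": [[0,0,0.4,0,0,0,0],[0,0,1,0,0,0,0],[0,0,1,0,0,0,0],[0,0,1,0,0,0,0],[0,0,1,0,0,0,0],[0,0,1,0,0,0,0],[0,0,1,0,0,0,0],[0,0,0,0,0,0,0]]}}

```text
t: 6.85
tool_pos: [0.5174, 0.0502, 0.2125]
tool_rot: [0.003, 3.134, -0.001]
contact_force: [0.5, 0.1, -1.6]
opening: 0.0592
```

Run:
```python
from h import *
o=ctrl.get_obs(); print(o['tool_pos'],o['contact_force'],o['wrist_torque'],o['opening'])
p=snap('side','g2');q=snap('top','g2t'); cv2.imwrite('pics/g2c.png',np.hstack([cv2.resize(x['frame'][a:a+120,b:b+100],None,fx=4,fy=4,interpolation=cv2.INTER_CUBIC) for x,a,b in((p,140,240),(q,150,220))]))
```

```text
[0.51737325 0.05019824 0.21251518] [ 0.51326635  0.05758868 -1.5768188 ] [-0.03609077 -0.056545    0.0258021 ] 0.05923584402481996
```

View pics/g2c.png

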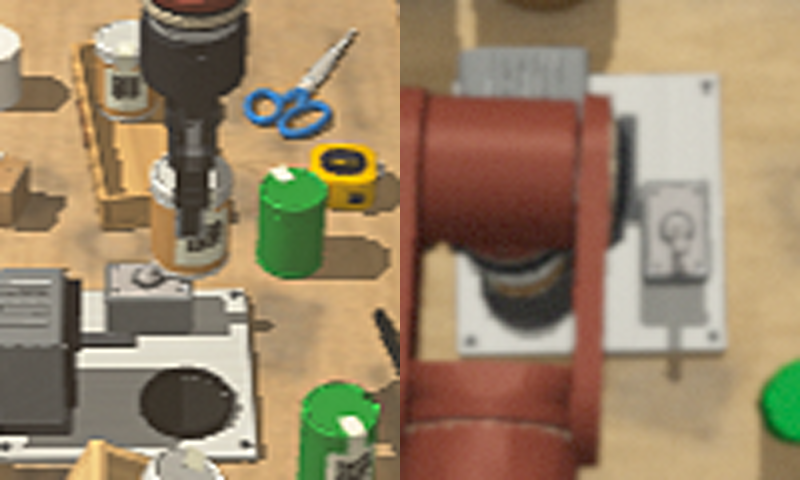

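Request:
{"fn": "carry_out", "kwargs": {"series": [[0.094,-0.934,0,0,0,0,0],[0.094,-0.934,0,0,0,0,0],[0.094,-0.934,0,0,0,0,0],[0.094,-0.934,0,0,0,0,0],[0.094,-0.934,0,0,0,0,0],[0.094,-0.934,0,0,0,0,0],[0.094,-0.934,0,0,0,0,0],[0.094,-0.934,0,0,0,0,0],[0.094,-0.934,0,0,0,0,0],[0.094,-0.934,0,0,0,0,0],[0.094,-0.934,0,0,0,0,0],[0.094,-0.934,0,0,0,0,0]]}}

```text
t: 8.15
tool_pos: [0.5423, -0.2301, 0.205]
tool_rot: [-0.003, -3.137, -0.004]
contact_force: [1.2, 0.0, -2.4]
opening: 0.059
```

Request:
{"fn": "carry_out", "kwargs": {"series": [[0.094,-0.934,0,0,0,0,0],[0,0,-0.5,0,0,0,0],[0,0,-1,0,0,0,0],[0,0,-1,0,0,0,0],[0,0,-1,0,0,0,0],[0,0,-1,0,0,0,0],[0,0,-0.7,0,0,0,0],[0,0,0,0,0,0,0],[0,0,0,0,0,0,0]]}}

```text
t: 9.05
tool_pos: [0.5449, -0.252, 0.0765]
tool_rot: [-0.003, -3.139, -0.003]
contact_force: [0.2, -0.3, -0.7]
opening: 0.0591
```

Run:
```python
from h import *
o=ctrl.get_obs(); print(o['tool_pos'],o['contact_force'],o['wrist_torque'],o['opening'])
p=snap('side','g3');q=snap('top','g3t'); cv2.imwrite('pics/g3c.png',np.hstack([cv2.resize(x['frame'][a:a+120,b:b+100],None,fx=4,fy=4,interpolation=cv2.INTER_CUBIC) for x,a,b in((p,100,230),(q,140,330))]))
```

```text
[ 0.54493503 -0.25204986  0.07652774] [ 0.1754713  -0.31061243 -0.71042798] [0.02074911 0.00273281 0.0365019 ] 0.05912296155784619
```

View pics/g3c.png

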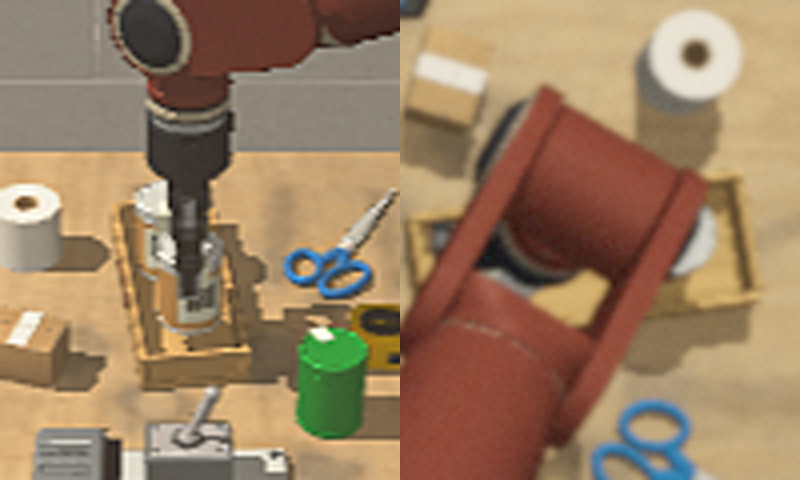

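Request:
{"fn": "carry_out", "kwargs": {"series": [[0,0,-0.5,0,0,0,0],[0,0,-0.3,0,0,0,0],[0,0,-0.2,0,0,0,0],[0,0,-0.1,0,0,0,0],[0,0,0,0,0,0,0]]}}

```text
t: 9.65
tool_pos: [0.5457, -0.2531, 0.0501]
tool_rot: [-0.003, -3.141, -0.001]
contact_force: [0.0, 0.6, -1.6]
opening: 0.0593
```

Request:
{"fn": "carry_out", "kwargs": {"series": [[0,0,-0.06,0,0,0,0],[0,0,-0.05,0,0,0,0],[0,0,-0.04,0,0,0,0],[0,0,0,0,0,0,0]]}}

```text
t: 10.05
tool_pos: [0.5461, -0.2533, 0.0472]
tool_rot: [0.003, 3.141, -0.0]
contact_force: [-0.3, 0.0, -2.0]
opening: 0.0592
```

Request:
{"fn": "carry_out", "kwargs": {"series": [[0,0,-0.05,0,0,0,0],[0,0,-0.05,0,0,0,0],[0,0,0,0,0,0,0]]}}

```text
t: 10.35
tool_pos: [0.5464, -0.2534, 0.0471]
tool_rot: [-0.003, -3.141, -0.0]
contact_force: [-5.8, 3.3, 10.6]
opening: 0.0591
```

Request:
{"fn": "carry_out", "kwargs": {"series": [[0,0,0.04,0,0,0,0],[0,0,0,0,0,0,1],[0,0,0,0,0,0,1],[0,0,0,0,0,0,1],[0,0,0,0,0,0,1],[0,0,0.5,0,0,0,1],[0,0,1,0,0,0,1],[0,0,1,0,0,0,1],[0,0,1,0,0,0,1],[0,0,1,0,0,0,1],[0,0,1,0,0,0,1],[0,0,1,0,0,0,1]]}}

```text
t: 11.55
tool_pos: [0.5461, -0.2533, 0.2102]
tool_rot: [0.003, 3.141, -0.001]
contact_force: [0.9, -0.0, -0.2]
opening: 0.0855
```

Run:
```python
from h import *
o=ctrl.get_obs(); print(o['t'],o['tool_pos'],o['contact_force'],o['opening'],o['q'])
p=snap('side','g4'); cv2.imwrite('pics/g4c.png',cv2.resize(p['frame'][100:270,220:340],None,fx=4,fy=4,interpolation=cv2.INTER_CUBIC))
```

```text
11.55 [ 0.54608384 -0.25326641  0.21019498] [ 0.8723943  -0.04949006 -0.23671506] 0.08550624796217436 [-5.57846744e-01  1.15200209e-02  1.69049298e+00  1.74532793e-05
  1.43844347e+00 -2.12667438e+00]
```

View pics/g4c.png

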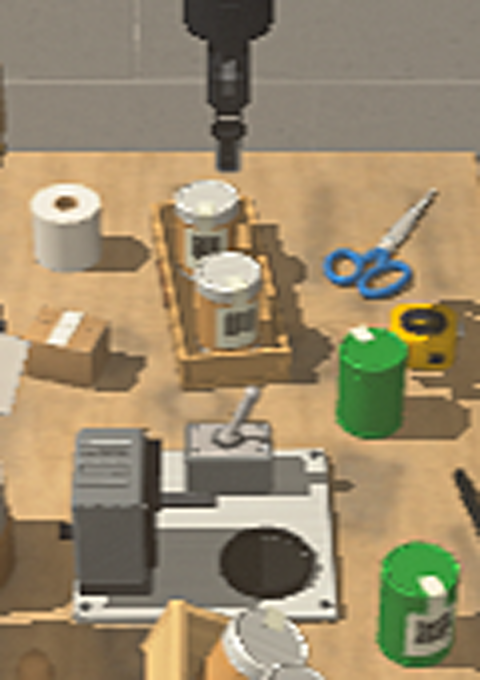

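Request:
{"fn": "carry_out", "kwargs": {"series": [[-0.115,0.971,0.021,0,0,-0.969,1],[-0.115,0.971,0.021,0,0,-0.969,1],[-0.115,0.971,0.021,0,0,-0.969,1],[-0.115,0.971,0.021,0,0,-0.969,1],[-0.115,0.971,0.021,0,0,-0.969,1],[-0.115,0.971,0.021,0,0,-0.969,1],[-0.115,0.971,0.021,0,0,-0.969,1],[-0.115,0.971,0.021,0,0,-0.969,1],[-0.115,0.971,0.021,0,0,-0.969,1],[-0.115,0.971,0.021,0,0,-0.969,1],[-0.115,0.971,0.021,0,0,-0.969,1],[-0.115,0.971,0.021,0,0,-0.969,1]]}}

```text
t: 12.8
tool_pos: [0.5114, 0.039, 0.2151]
tool_rot: [1.733, 2.619, 0.001]
contact_force: [-0.4, 0.0, 0.3]
opening: 0.0854
```

Request:
{"fn": "carry_out", "kwargs": {"series": [[-0.115,0.971,0.021,0,0,-0.969,1],[-0.115,0.971,0.021,0,0,-0.969,1],[-0.115,0.971,0.021,0,0,-0.969,1],[-0.115,0.971,0.021,0,0,-0.969,1],[-0.115,0.971,0.021,0.011,-0.545,0,1],[-0.115,0.971,0.021,0.011,-0.545,0,1],[-0.115,0.971,0.021,0.011,-0.545,0,1],[-0.115,0.971,0.021,0.011,-0.545,0,1],[-0.115,0.971,0.021,0.011,-0.545,0,1],[-0.115,0.971,0.021,0.011,-0.545,0,1],[-0.115,0.971,0.021,0.011,-0.545,0,1],[-0.115,0.971,0.021,0.011,-0.545,0,1]]}}

```text
t: 14.0
tool_pos: [0.4769, 0.3304, 0.2218]
tool_rot: [1.962, 1.998, 0.448]
contact_force: [-0.2, -0.9, -0.1]
opening: 0.0853
```

Request:
{"fn": "carry_out", "kwargs": {"series": [[0,0,0,0,0,0,1],[0,0,0,0,0,0,1]]}}

```text
t: 14.2
tool_pos: [0.4767, 0.3296, 0.221]
tool_rot: [1.962, 2.002, 0.444]
contact_force: [0.6, -0.4, -0.6]
opening: 0.0857
```

Run:
```python
from h import *
from scipy.spatial.transform import Rotation as R
o=ctrl.get_obs(); print(o['t'],o['tool_pos'],o['contact_force'],o['q']); M=R.from_rotvec(o['tool_rot']).as_matrix(); print(M.round(3))
p=snap('side','g5');q=snap('top','g5t'); cv2.imwrite('pics/g5c.png',np.hstack([cv2.resize(x['frame'][a:a+150,b:b+100],None,fx=4,fy=4,interpolation=cv2.INTER_CUBIC) for x,a,b in((p,190,240),(q,150,100))]))
```

```text
14.2 [0.4766719  0.32962894 0.22097879] [ 0.55425355 -0.36792395 -0.57855143] [ 0.58600211 -0.26638626  1.96895875 -0.25940268  1.07861251  0.64761384]
[[-0.02   0.906  0.422]
 [ 1.     0.018  0.009]
 [ 0.001  0.422 -0.907]]
```

View pics/g5c.png

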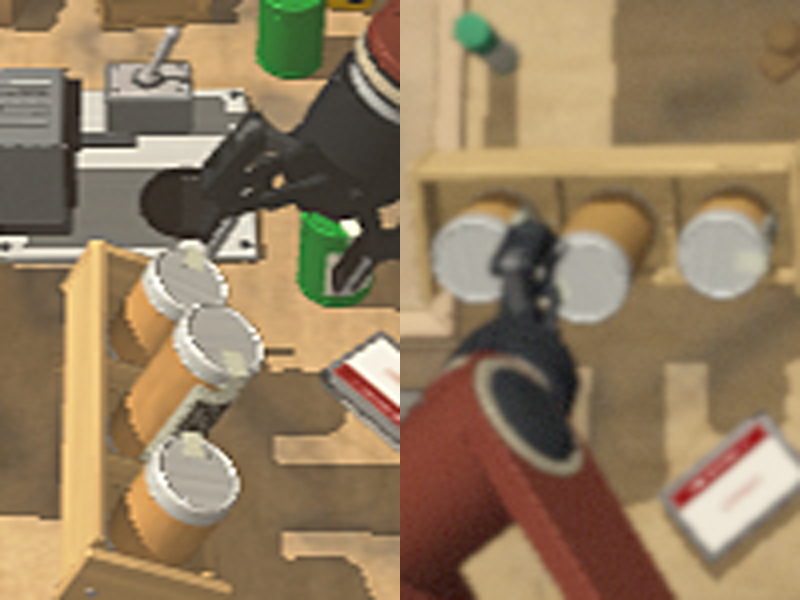

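Run:
```python
from h import *
from scipy.spatial.transform import Rotation as R
a=np.array([-.4225,-.0085,.9063]);x=np.array([.906,.018,.422])
tcp=np.array([.4767,.3296,.2210])
for n,(u,v) in (('g5',(240,190)),('g5t',(100,150))):
    p=pickle.load(open(f'pics/{n}.pkl','rb')); im=cv2.imread('pics/g5c.png'); 
    for d in (0,.043,-.043):
        for b in (0,.013):
            print(n,d,b,((proj(p,tcp+b*a+d*x)-[u,v]+.5)*4+([400,0] if 't' in n else [0,0])).round())
```

```text
g5 0 0 [264. 281.]
g5 0 0.013 [273. 268.]
g5 0.043 0 [203. 262.]
g5 0.043 0.013 [212. 249.]
g5 -0.043 0 [323. 299.]
g5 -0.043 0.013 [333. 286.]
g5t 0 0 [562. 309.]
g5t 0 0.013 [557. 316.]
g5t 0.043 0 [555. 245.]
g5t 0.043 0.013 [551. 251.]
g5t -0.043 0 [568. 372.]
g5t -0.043 0.013 [564. 379.]
```

Request:
{"fn": "carry_out", "kwargs": {"series": [[0.295,0.003,-0.617,0,0,0,1],[0.295,0.003,-0.617,0,0,0,1],[0.295,0.003,-0.617,0,0,0,1],[0.295,0.003,-0.617,0,0,0,1],[0.295,0.003,-0.617,0,0,0,1],[0.295,0.003,-0.617,0,0,0,1],[0,0,0,0,0,0,1]]}}

```text
t: 15.0
tool_pos: [0.5211, 0.3277, 0.1254]
tool_rot: [1.967, 1.999, 0.437]
contact_force: [-0.1, 0.7, -0.1]
opening: 0.0851
```

Run:
```python
from h import *
o=ctrl.get_obs(); print(o['t'],o['tool_pos'],o['contact_force'])
p=snap('side','g6');q=snap('top','g6t'); cv2.imwrite('pics/g6c.png',np.hstack([cv2.resize(x['frame'][a:a+150,b:b+100],None,fx=4,fy=4,interpolation=cv2.INTER_CUBIC) for x,a,b in((p,220,240),(q,150,100))]))
```

```text
15.0 [0.52111203 0.32766659 0.12543791] [-0.05816387  0.68650247 -0.10444006]
```

View pics/g6c.png

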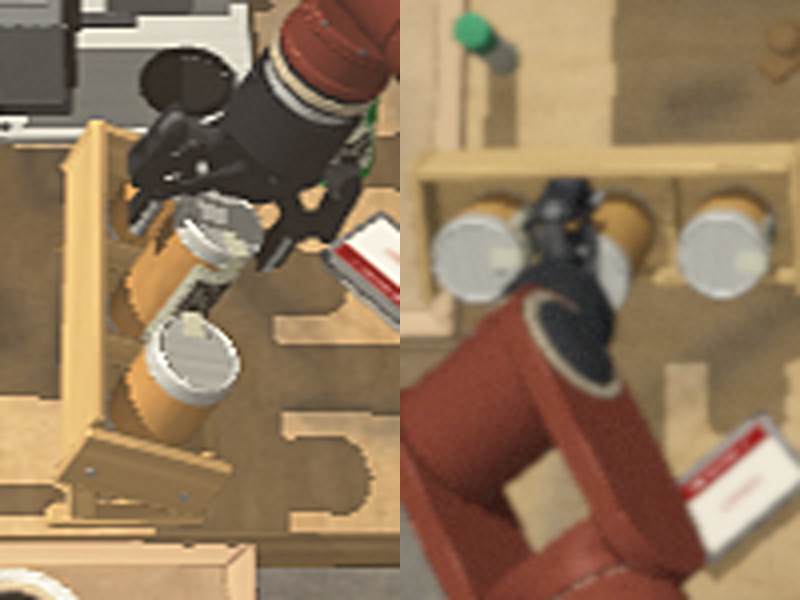

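Request:
{"fn": "carry_out", "kwargs": {"series": [[0,0,0,0,0,0,1],[0,0,0,0,0,0,0],[0,0,0,0,0,0,0],[0,0,0,0,0,0,0],[0,0,0,0,0,0,0],[0,0,0,0,0,0,0],[0,0,0,0,0,0,0]], "grip_force": 45}}

```text
t: 15.8
tool_pos: [0.5212, 0.3302, 0.1292]
tool_rot: [1.963, 2.0, 0.445]
contact_force: [-5.2, -0.4, 6.3]
opening: 0.0592
```

Request:
{"fn": "carry_out", "kwargs": {"series": [[-0.135,-0.003,0.29,0,0,0,0],[-0.27,-0.005,0.58,0,0,0,0],[-0.27,-0.005,0.58,0,0,0,0],[-0.27,-0.005,0.58,0,0,0,0],[-0.27,-0.005,0.58,0,0,0,0],[-0.27,-0.005,0.58,0,0,0,0],[0,0,0,0,0,0,0]]}}

```text
t: 16.5
tool_pos: [0.4846, 0.3301, 0.2116]
tool_rot: [1.962, 1.999, 0.452]
contact_force: [0.3, -0.1, -1.1]
opening: 0.0591
```

Run:
```python
from h import *
o=ctrl.get_obs(); print(o['t'],o['tool_pos'],o['contact_force'],o['opening'],o['q'])
p=snap('side','g7');q=snap('top','g7t'); cv2.imwrite('pics/g7c.png',np.hstack([cv2.resize(x['frame'][a:a+150,b:b+100],None,fx=4,fy=4,interpolation=cv2.INTER_CUBIC) for x,a,b in((p,200,240),(q,150,100))]))
```

```text
16.5 [0.48459143 0.33013265 0.21164676] [ 0.31905179 -0.0611836  -1.1233891 ] 0.05906056661254875 [ 0.57787798 -0.24565816  1.96883176 -0.26006672  1.05102331  0.64688606]
```

View pics/g7c.png

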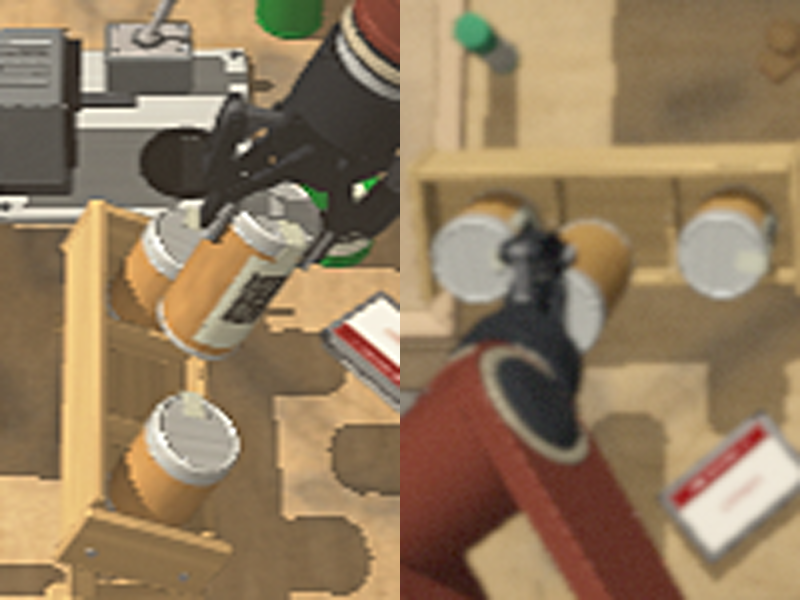

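Request:
{"fn": "carry_out", "kwargs": {"series": [[0,0,0.8,0,0,0,0],[0,0,0.8,-0.017,0.872,0,0],[0,0,0.4,-0.017,0.872,0,0],[0,0,0,-0.017,0.872,0,0],[0,0,0,-0.017,0.872,0,0],[0,0,0,-0.017,0.872,0,0],[0,0,0,0,0,0,0],[0,0,0,0,0,0,0]]}}

```text
t: 17.4
tool_pos: [0.4843, 0.3288, 0.2564]
tool_rot: [2.202, 2.241, -0.002]
contact_force: [-0.1, 0.2, -1.8]
opening: 0.0593
```

```bash
python3 - <<'E'
from h import *
from scipy.spatial.transform import Rotation as R
o=ctrl.get_obs(); print(o['t'],o['tool_pos'],o['contact_force'],o['q']); print(R.from_rotvec(o['tool_rot']).as_matrix().round(4))
E
cat > nest.py <<'E'
# fit nest from g4 (side) : yaw fixed
from fit import *
import sys
p=pickle.load(open('pics/g4.pkl','rb')); G=grad(p)
for r in (.033,.0385):
  N=circ(r,.018)
  c=sorted((-samp(G,projN(p,N+np.array([x,y,0]))).mean(),x,y) for x in np.arange(.50,.53,.001) for y in np.arange(.035,.065,.001))
  print(r,c[:3])
overlay(p,[(circ(.033,.018)+[.516,.0485,0],(0,0,255)),(circ(.0385,.018)+[.516,.0485,0],(0,255,255))],(260,215,315,260),12,'nest4')
E
python3 nest.py
```

```text
17.4 [0.48426188 0.32877555 0.25642415] [-0.05843915  0.21567797 -1.81775073] [ 4.69531806e-01 -5.42352879e-02  1.67798829e+00 -4.22275360e-04
  1.51873040e+00  4.51841914e-01]
[[-1.770e-02  9.998e-01 -6.000e-04]
 [ 9.998e-01  1.770e-02 -8.000e-04]
 [-8.000e-04 -6.000e-04 -1.000e+00]]
0.033 [(np.float32(-190.06711), np.float64(0.516), np.float64(0.04000000000000001)), (np.float32(-189.95453), np.float64(0.515), np.float64(0.04100000000000001)), (np.float32(-189.76729), np.float64(0.514), np.float64(0.04100000000000001))]
0.0385 [(np.float32(-295.51657), np.float64(0.515), np.float64(0.05100000000000002)), (np.float32(-294.74448), np.float64(0.515), np.float64(0.05200000000000002)), (np.float32(-294.37488), np.float64(0.514), np.float64(0.05200000000000002))]
```

View pics/nest4.png

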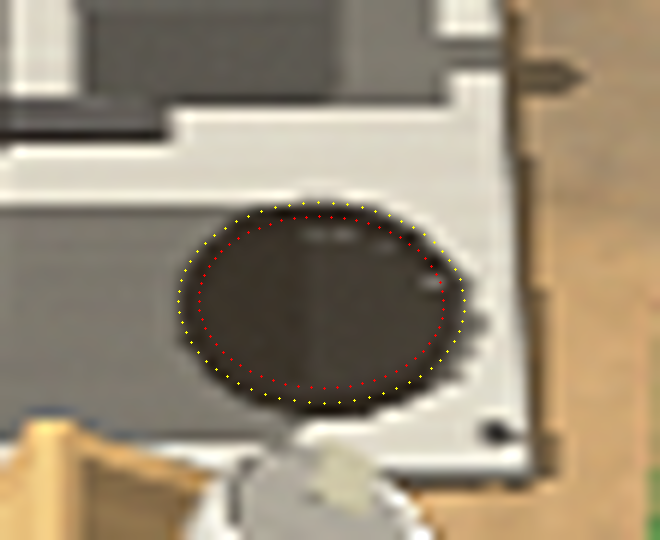

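```bash
cat > nest2.py <<'E'
from fit import *
pt=pickle.load(open('pics/g5t.pkl','rb')); ps=pickle.load(open('pics/g4.pkl','rb'))
Gt,Gs=grad(pt),grad(ps)
c=sorted((-samp(Gt,projN(pt,circ(.0385,.018)+np.array([x,y,0]))).mean(),x,y) for x in np.arange(.50,.53,.001) for y in np.arange(.035,.065,.001)); print(c[:3])
c=sorted((-samp(Gt,projN(pt,circ(.033,.018)+np.array([x,y,0]))).mean(),x,y) for x in np.arange(.50,.53,.001) for y in np.arange(.035,.065,.001)); print(c[:3])
# box & station separately in both
B=rect(-.007,.067,-.133,-.083,.052)
for nm,P,G in (('t',pt,Gt),('s',ps,Gs)):
  W=lambda v,X: X@rz(v[2]).T+np.array([v[0],v[1],0])
  c=sorted((-samp(G,projN(P,W((x,y,a),B))).mean(),x,y,a) for x in np.arange(.505,.526,.001) for y in np.arange(.038,.060,.001) for a in (.02,.03,.04)); print(nm,c[:3])
overlay(pt,[(circ(.0385,.018)+[.5155,.0495,0],(0,255,255))],(225,155,310,245),6,'nest5')
E
python3 nest2.py
```

```text
[(np.float32(-285.23828), np.float64(0.516), np.float64(0.047000000000000014)), (np.float32(-284.04562), np.float64(0.516), np.float64(0.048000000000000015)), (np.float32(-283.17587), np.float64(0.515), np.float64(0.047000000000000014))]
[(np.float32(-198.51706), np.float64(0.51), np.float64(0.047000000000000014)), (np.float32(-198.22908), np.float64(0.511), np.float64(0.047000000000000014)), (np.float32(-197.48581), np.float64(0.51), np.float64(0.048000000000000015))]
t [(np.float32(-107.41312), np.float64(0.518), np.float64(0.04900000000000001), 0.02), (np.float32(-107.01963), np.float64(0.519), np.float64(0.04900000000000001), 0.02), (np.float32(-106.66688), np.float64(0.517), np.float64(0.04900000000000001), 0.02)]
s [(np.float32(-134.40358), np.float64(0.512), np.float64(0.04700000000000001), 0.04), (np.float32(-134.10977), np.float64(0.512), np.float64(0.046000000000000006), 0.04), (np.float32(-133.91624), np.float64(0.512), np.float64(0.045000000000000005), 0.04)]
```

View pics/nest5.png

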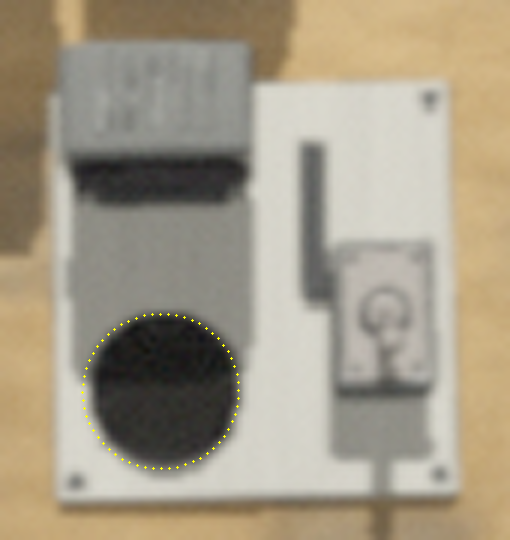

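Run:
```python
from fit import *
from h import *
p=snap('side','g8'); o=ctrl.get_obs(); print(o['tool_pos'])
print([(np.array(m['position'])*[560,420],m['p']) for m in ctrl.mark_of(p,'tall_canister_label')][:2])
c=np.array([.4843,.3296,0])
tz=.2605-.076
lab=lambda h,w=.0:None
Xs=[(circ(.03,tz)+c,(0,255,255)),(circ(.03,tz+.12)+c,(0,0,255))]
for deg,col in ((106,(255,0,0)),(116,(0,255,0)),(126,(255,0,255))):
    a=np.radians(deg); e=np.array([np.cos(a),np.sin(a),0])*.03
    Xs.append((seg(c+e+[0,0,tz+.03],c+e+[0,0,tz+.085]),col)); print(deg,proj(p,c+e+[0,0,tz+.057]))
overlay(p,Xs,(245,200,325,290),7,'g8c')
overlay(p,[],(245,200,325,290),7,'g8d')
```

```text
[0.48381586 0.32889875 0.256707  ]
[(array([309.68 , 258.006]), 0.97)]
106 [306.57265916 262.52490308]
116 [308.50465059 261.95914331]
126 [310.25135706 261.15268344]
```

View pics/g8c.png

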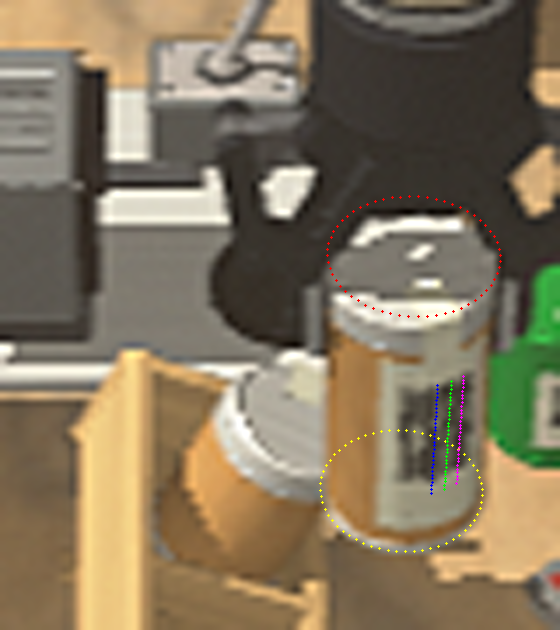

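View pics/g8d.png

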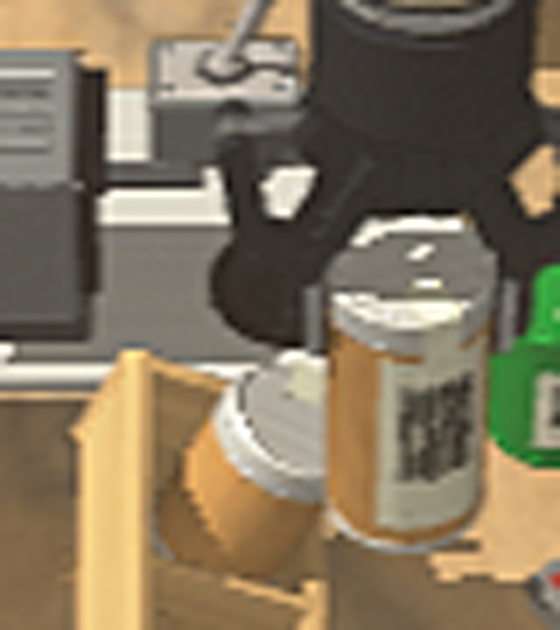

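Request:
{"fn": "carry_out", "kwargs": {"series": [[0.061,-0.534,0,0,0,-0.938,0],[0.061,-0.534,0,0,0,-0.938,0],[0.061,-0.534,0,0,0,-0.938,0],[0.061,-0.534,0,0,0,-0.938,0],[0.061,-0.534,0,0,0,-0.938,0],[0.061,-0.534,0,0,0,-0.938,0],[0.061,-0.534,0,0,0,-0.938,0],[0.061,-0.534,0,0,0,-0.938,0],[0.061,-0.534,0,0,0,-0.938,0],[0.061,-0.534,0,0,0,-0.938,0],[0.061,-0.534,0,0,0,-0.938,0],[0.061,-0.534,0,0,0,-0.938,0]]}}

```text
t: 18.7
tool_pos: [0.5018, 0.1687, 0.2578]
tool_rot: [3.058, 0.717, 0.002]
contact_force: [-0.5, -0.4, -1.3]
opening: 0.0593
```

Request:
{"fn": "carry_out", "kwargs": {"series": [[0.061,-0.534,0,0,0,-0.938,0],[0.061,-0.534,0,0,0,-0.938,0],[0.061,-0.534,0,0,0,-0.938,0],[0.061,-0.534,0,0,0,-0.938,0],[0.061,-0.534,0,0,0,-0.938,0],[0.061,-0.534,0,0,0,-0.938,0],[0.061,-0.534,0,0,0,-0.938,0],[0.061,-0.534,0,0,0,-0.938,0],[0.061,-0.534,0,0,0,-0.938,0],[0,0,0,0,0,0,0],[0,0,0,0,0,0,0]]}}

```text
t: 19.8
tool_pos: [0.5158, 0.0492, 0.2578]
tool_rot: [-3.085, 0.591, -0.001]
contact_force: [-0.7, 0.8, -1.9]
opening: 0.0596
```

Run:
```python
from fit import *
from scipy.spatial.transform import Rotation as R
o=ctrl.get_obs(); print(o['t'],o['tool_pos'],o['contact_force'],o['q']); print(R.from_rotvec(o['tool_rot']).as_matrix().round(3))
p=snap('side','g9');q=snap('top','g9t'); c=o['tool_pos']*[1,1,0]; tz=o['tool_pos'][2]-.076
Xs=[(circ(.03,tz)+c,(0,255,255)),(circ(.03,tz+.12)+c,(0,0,255)),(seg(c+[.03,0,tz],c+[.03,0,tz+.12]),(0,255,0)),(seg(c-[.03,0,-tz],c+[-.03,0,tz+.12]),(0,255,0))]
overlay(p,Xs,(235,150,325,260),7,'g9c')
overlay(q,[],(200,140,310,250),4,'g9d')
```

```text
19.8 [0.51575826 0.04921923 0.25781296] [-0.65224743  0.7589127  -1.87476046] [-4.86922463e-02 -2.21521894e-01  1.82679721e+00  2.30560528e-04
  1.53560501e+00  1.90077177e+00]
[[ 0.929 -0.37   0.001]
 [-0.37  -0.929  0.   ]
 [ 0.001 -0.    -1.   ]]
```

View pics/g9c.png

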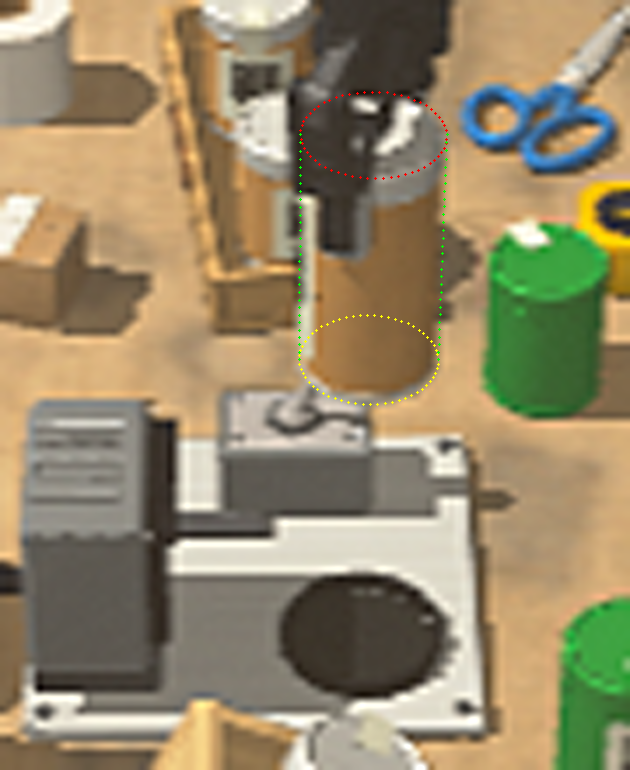

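View pics/g9d.png

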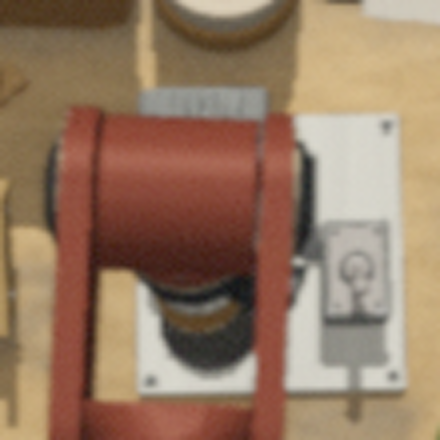

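Request:
{"fn": "carry_out", "kwargs": {"series": [[0,0,-0.5,0,0,0.35,0],[0,0,-1,0,0,0.35,0],[0,0,-1,0,0,0,0],[0,0,-1,0,0,0,0],[0,0,-1,0,0,0,0],[0,0,-1,0,0,0,0],[0,0,-0.6,0,0,0,0],[0,0,0,0,0,0,0],[0,0,0,0,0,0,0]]}}

```text
t: 20.8
tool_pos: [0.5166, 0.049, 0.106]
tool_rot: [-3.104, 0.485, -0.002]
contact_force: [-0.1, -0.0, -1.0]
opening: 0.0591
```

Run:
```python
from fit import *
o=ctrl.get_obs(); print(o['t'],o['tool_pos'],o['contact_force'])
p=snap('side','g10'); overlay(p,[],(245,180,315,265),8,'g10c')
```

```text
20.8 [0.51661201 0.04903065 0.10602195] [-0.13094899 -0.00849161 -1.04765687]
```

View pics/g10c.png

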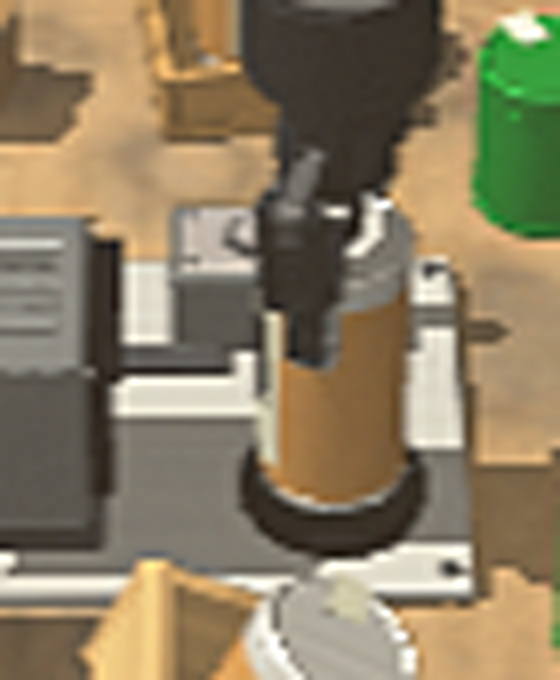

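Request:
{"fn": "carry_out", "kwargs": {"series": [[0,0,-0.2,0,0,0,0],[0,0,-0.15,0,0,0,0],[0,0,-0.15,0,0,0,0],[0,0,-0.1,0,0,0,0],[0,0,0,0,0,0,0]]}}

```text
t: 21.35
tool_pos: [0.5158, 0.0487, 0.0898]
tool_rot: [3.104, -0.486, -0.001]
contact_force: [-0.3, 0.4, -2.2]
opening: 0.0593
```

Request:
{"fn": "carry_out", "kwargs": {"series": [[0,0,-0.05,0,0,0,0],[0,0,0,0,0,0,0]]}}

```text
t: 21.55
tool_pos: [0.5162, 0.0488, 0.089]
tool_rot: [3.104, -0.486, 0.0]
contact_force: [-0.3, -0.4, -1.5]
opening: 0.0587
```

Request:
{"fn": "carry_out", "kwargs": {"series": [[0,0,-0.05,0,0,0,0],[0,0,-0.03,0,0,0,0],[0,0,0,0,0,0,0]]}}

```text
t: 21.85
tool_pos: [0.5163, 0.0487, 0.0872]
tool_rot: [3.104, -0.486, 0.001]
contact_force: [0.1, 0.2, -1.1]
opening: 0.0594
```

Request:
{"fn": "carry_out", "kwargs": {"series": [[0,0,-0.04,0,0,0,0],[0,0,0,0,0,0,0]]}}

```text
t: 22.05
tool_pos: [0.5167, 0.0487, 0.0871]
tool_rot: [3.104, -0.486, 0.002]
contact_force: [-2.0, 0.7, 4.1]
opening: 0.0593
```

Run:
```python
from fit import *
p=snap('side','g11'); overlay(p,[],(245,180,315,265),8,'g11c')
```

```text
(no output)
```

View pics/g11c.png

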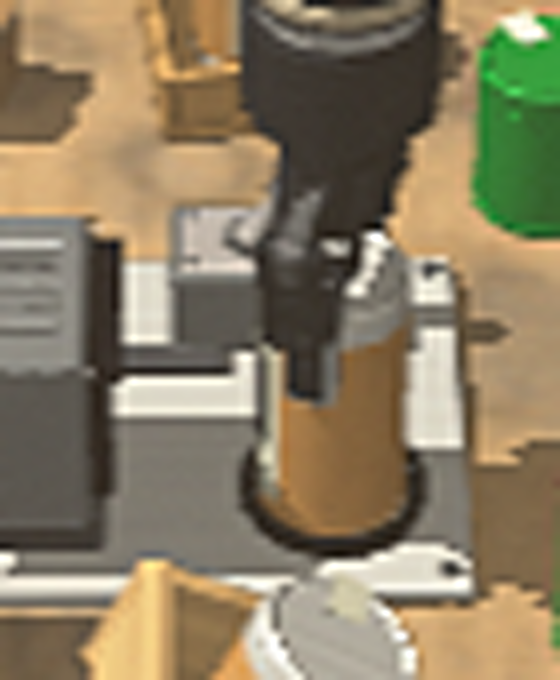

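Request:
{"fn": "carry_out", "kwargs": {"series": [[0,0,0,0,0,0,1],[0,0,0,0,0,0,1],[0,0,0,0,0,0,1],[0,0,0,0,0,0,1],[0,0,0.4,0,0,0,1],[0,0,0.8,0,0,0,1],[0,0,1,0,0,0,1],[0,0,1,0,0,0,1],[0,0,1,0,0,0,1],[0,0,1,0,0,0,1],[0,0,1,0,0,0,1]]}}

```text
t: 23.2
tool_pos: [0.5162, 0.0488, 0.243]
tool_rot: [-3.104, 0.486, -0.002]
contact_force: [-0.3, 0.3, 0.8]
opening: 0.0854
```

Request:
{"fn": "carry_out", "kwargs": {"series": [[-0.8,-0.8,0,0,0,0,0.5],[-1,-1,0,0,0,0,0],[-1,-1,0,0,0,0,0],[-1,-1,0,0,0,0,0],[-0.4,-1,0,0,0,0,0],[0,-0.6,0,0,0,0,0],[0,0,0,0,0,0,0]]}}

```text
t: 23.9
tool_pos: [0.411, -0.0876, 0.242]
tool_rot: [3.102, -0.491, 0.003]
contact_force: [-0.4, 0.3, -0.2]
opening: -0.0
```

Run:
```python
from fit import *
from scipy.spatial.transform import Rotation as R
o=ctrl.get_obs(); print(o['t'],o['tool_pos'],o['q'],R.from_rotvec(o['tool_rot']).as_matrix().round(3))
p=snap('side','g12');q=snap('top','g12t'); overlay(p,[],(245,180,315,265),8,'g12c');overlay(q,[],(225,150,315,245),7,'g12d')
```

```text
23.9 [ 0.4109596  -0.08759292  0.24197446] [-3.87366718e-01 -4.80183544e-01  2.04934787e+00 -2.22784440e-04
  1.57058427e+00  1.49711918e+00] [[ 0.951 -0.309  0.002]
 [-0.309 -0.951 -0.001]
 [ 0.002  0.    -1.   ]]
```

View pics/g12c.png

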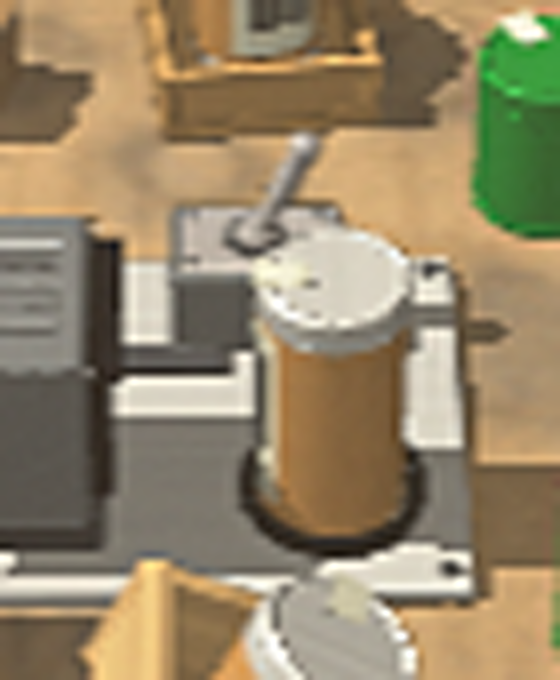

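View pics/g12d.png

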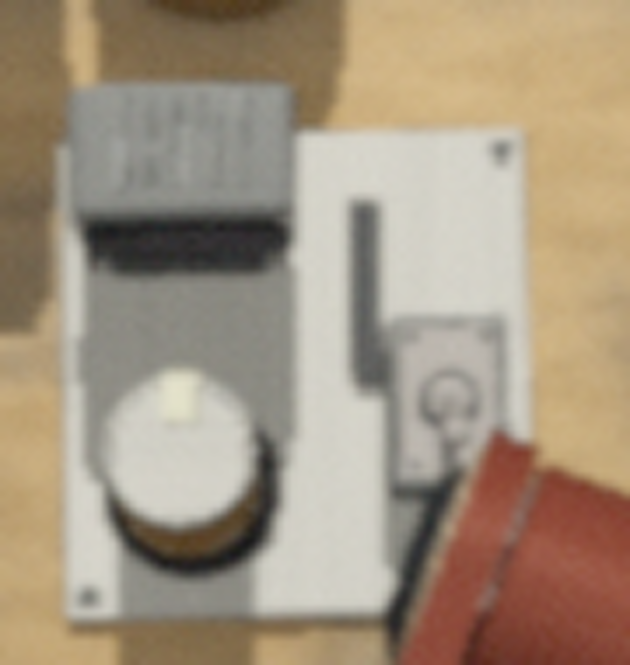

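Request:
{"fn": "carry_out", "kwargs": {"series": [[0.64,0.286,0,0,0,0.85,0],[0.64,0.286,0,0,0,0.85,0],[0.64,0.286,0,0,0,0.85,0],[0.64,0.286,0,0,0,0.85,0],[0,0,-1,0,0,0,0],[0,0,-1,0,0,0,0],[0,0,-1,0,0,0,0],[0,0,-1,0,0,0,0],[0,0,-1,0,0,0,0],[0,0,-0.8,0,0,0,0],[0,0,-0.4,0,0,0,0],[0,0,0,0,0,0,0]]}}

```text
t: 25.2
tool_pos: [0.4742, -0.0566, 0.0846]
tool_rot: [-3.14, -0.048, 0.005]
contact_force: [0.5, 1.0, 0.6]
opening: -0.0
```

Run:
```python
from fit import *
o=ctrl.get_obs(); print(o['t'],o['tool_pos'],o['contact_force'],o['tool_rot'])
p=snap('side','g13');q=snap('top','g13t'); c=o['tool_pos']
overlay(p,[(np.array([c]),(0,0,255)),(np.array([[.5283,-.0592,.102],[.5485,-.0587,.054]]),(0,255,255))],(240,160,315,235),8,'g13c')
```

```text
25.2 [ 0.47423737 -0.05661197  0.08462536] [0.47919263 0.95726583 0.56773185] [-3.14014791 -0.0479972   0.00453315]
```

View pics/g13c.png

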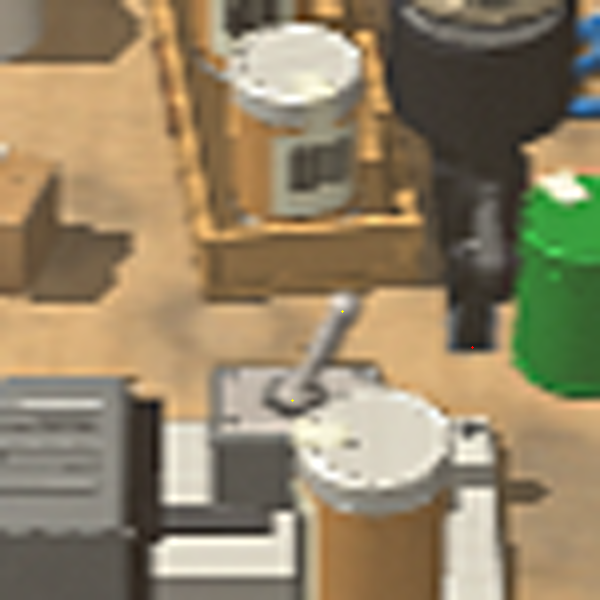

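Request:
{"fn": "carry_out", "kwargs": {"series": [[0.5,-0.05,0,0,0,0,0],[0.4,-0.05,0,0,0,0,0],[0.4,0,0,0,0,0,0],[0.3,0,0,0,0,0,0],[0.3,0,0,0,0,0,0],[0.3,0,0,0,0,0,0],[0.3,0,0,0,0,0,0],[0.3,0,0,0,0,0,0],[0,0,0,0,0,0,0],[0,0,0,0,0,0,0]]}}

```text
t: 26.3
tool_pos: [0.5449, -0.0601, 0.0858]
tool_rot: [-3.141, -0.046, 0.001]
contact_force: [-1.4, -0.7, 0.7]
opening: 0.0003
```

Run:
```python
from fit import *
o=ctrl.get_obs(); print(o['t'],o['tool_pos'],o['contact_force'],o['tool_rot'])
p=snap('side','g14')
overlay(p,[],(240,160,315,235),8,'g14c')
```

```text
26.3 [ 0.54493344 -0.06010903  0.08575136] [-1.44719741 -0.6804219   0.74952595] [-3.14109567e+00 -4.61235728e-02  1.04248726e-03]
```

View pics/g14c.png

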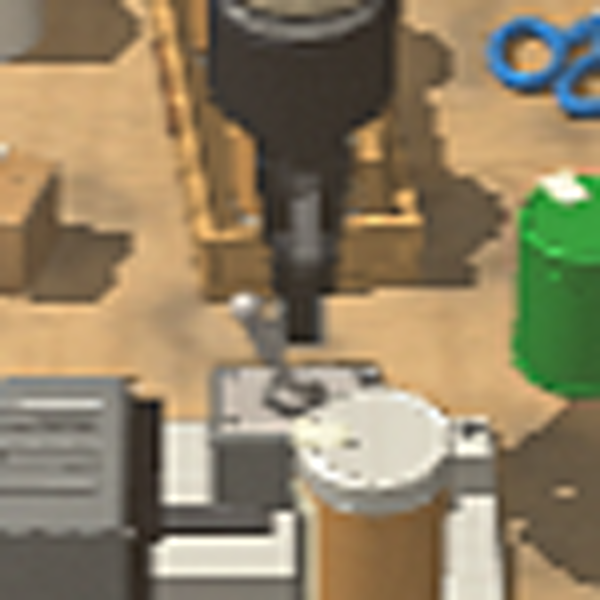

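Request:
{"fn": "carry_out", "kwargs": {"series": [[-0.8,0,0,0,0,0,0],[-1,0,0,0,0,0,0],[-1,0,0.2,0,0,0,0],[-0.6,0,1,0,0,0,0],[-0.6,0,1,0,0,0,0],[-0.6,0,1,0,0,0,0],[-0.6,0,1,0,0,0,0],[0,0,1,0,0,0,0],[0,0,1,0,0,0,0],[0,0,0,0,0,0,0],[0,0,0,0,0,0,0],[0,0,0,0,0,0,0]]}}

```text
t: 27.55
tool_pos: [0.4147, -0.0599, 0.2396]
tool_rot: [-3.141, -0.046, 0.002]
contact_force: [-0.9, 0.4, -0.4]
opening: 0.0003
```

```bash
cat > chk.py <<'E'
from fit import *
o=ctrl.get_obs(); print(o['t'],o['tool_pos'],o['contact_force'])
p=snap('side','g15');q=snap('top','g15t')
Gs,Gt=grad(p),grad(q)
def lid(z,x0,y0,w=.02):
    c=min((-samp(Gt,projN(q,circ(.03,z)+np.array([x,y,0]))).mean()-samp(Gs,projN(p,circ(.03,z)+np.array([x,y,0]))).mean(),x,y) for x in np.arange(x0-w,x0+w,.001) for y in np.arange(y0-w,y0+w,.001)); return np.array(c[1:])
tv,cv,rv=pickle.load(open('pics/fit.pkl','rb'))
d=lid(.087,.5465,-.2533); t_=lid(.13,.516,.0485)
print('d in tray',rz(tv[2]).T@np.r_[d-tv[:2],0],'tall',t_)
overlay(p,[(circ(.03,.13)+np.r_[t_,0],(0,0,255)),(circ(.03,.087)+np.r_[d,0],(0,0,255))],(225,135,315,265),6,'g15c')
overlay(q,[],(100,130,430,300),2.4,'g15d')
E
python3 chk.py
```

```text
27.55 [ 0.41470135 -0.05992892  0.23963831] [-0.85622223  0.43322806 -0.35415133]
d in tray [5.71721418e-05 5.99275820e-02 0.00000000e+00] tall [0.519  0.0495]
```

View pics/g15c.png

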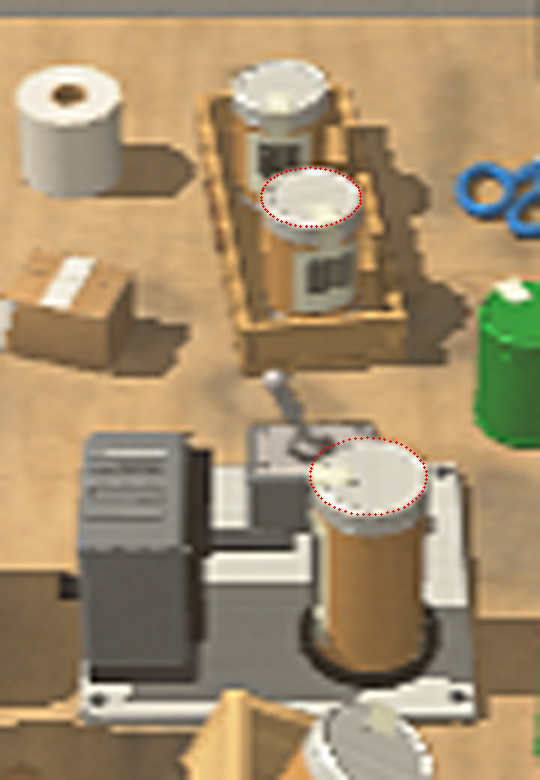

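View pics/g15d.png

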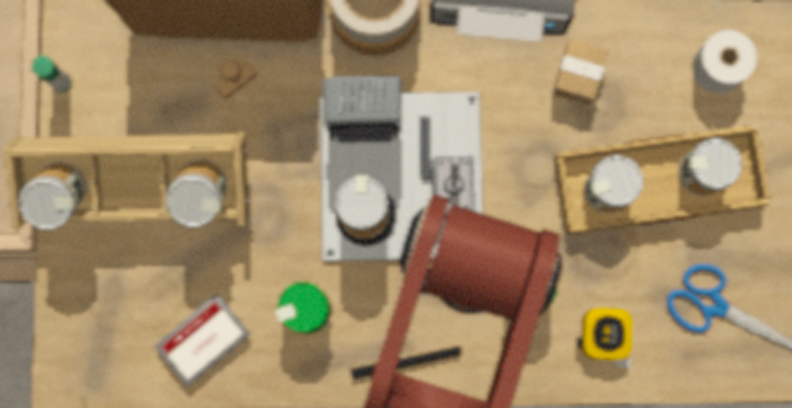

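```bash
python3 -c "
from station import ctrl
print(ctrl.finish_job())"
```

```text
the job is handed in; nothing more can be done
None
```

I did all three steps and handed the job in at about 27.6 s of the 67 s allowed. The hand-in reports no verdict, so the results below come from my own last pictures.

- **Short canister:** it stands upright in the tray, let go. I measured it at about x 0.000, y +0.060 m in the tray's frame. The one already there looks unmoved.
- **Tall canister:** it stands upright in the nest, let go. The lid strip in the top picture points at the scanner's window to within a few degrees.
- **Switch:** it snapped over to the scanner's side and stayed there after the finger drew back.
- **Everything else:** the other canisters and loose things look unmoved, though I judged this by eye. The arm ended clear of everything, with wrist force about 1 N, which is noise.

Some measurements disagreed slightly:

- **Nest position:** the fits for the nest's centre spread by about 3 mm. The final fit of the tall canister's lid came out about 3 mm off my nest estimate. That is within the fit error and the ring's 3 mm play.
- **Floor contact:** the tall canister met the nest floor about 1 mm higher than I had expected.
- **Label direction:** my estimates of the starting direction ranged from 108° to 122°. I used about 110°, and the strip's final direction fits that.

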